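Screw down the loose lid of a specimen jar and put the jar away

TASK

The jar standing on the yellow pad has a loose lid. Stand it in the black jar holder and let go, then, with the jar held in there, take the lid again and screw it down clockwise until it stops tight. Finally stand the jar upright on the green disc in the grey carrier and let go, leaving the other jars where they are.

Things in the scene. Friction and masses are not known exactly. Their poses are not given: they have to be found in the camera images.
- jar_foot (a point): centre of the underside of the loose-lidded jar, a loose clear jar of about 230 g with murky contents and a yellow screw lid, 73 mm in diameter and 123 mm tall (z is its upward axis). It starts upright on the yellow pad. The body is too wide for most grippers: hold the jar by its lid.
- lid_center (a point): centre of that jar's yellow lid, half-way up it. The lid is 64 mm in diameter and 18 mm tall, so it reaches 9 mm above and below this point (114 mm above the foot when tight, up to 3 mm more when loose). Directly below the lid the jar's shoulder widens: keep fingertips less than 10 mm below this point. The jar can be lifted by the lid; the lid never comes off.
- jar_lid (a joint): how far the lid is unscrewed, rad: 0 is tight at its stop, growing anticlockwise seen from above; it starts between 2.0 and 2.8. Turning clockwise seen from above closes it; it sinks 1 mm per radian. It turns with 0.04 N m of friction (0.06 when turned at 1 rad/s) and stays where it is left.
- holder_floor (a point): centre of the red rubber floor in the black jar holder, a fixed round cup (84 mm inside, 98 mm outside) on a 112 mm aluminium plate. The floor is 12 mm above the table, the rim 22 mm above the floor. The rubber keeps a standing jar from turning while its lid is screwed, better with a light press of some newtons down on the lid; pulling up lets the jar slip round, as does turning past the stop.
- green_disc_top (a point): centre of the upper face of a fixed green disc, 74 mm across, which marks the empty place in the grey carrier. This face is 9 mm above the table.
- carrier: fixed grey tray, 290 mm (its x) by 102 mm (its y) and 28 mm high with a grip tab at each end; origin at the centre of its underside. Three square places of 89 mm by 90 mm in a row along its x, their centres 95 mm apart; two hold other jars, the third the green disc. Lower jars with the fingers closing along the tray's y.
- log_pad: fixed yellow pad, 210 x 150 x 11 mm, on which the jar starts; origin at the centre of its underside.
- jar_a: another closed jar, same size, standing in the carrier; origin at the centre of its underside. Leave it alone.
- jar_b: another closed jar, same size, standing in the carrier; origin at the centre of its underside. Leave it alone.
- jar_t08: another closed jar at the back of the table, same size; origin at the centre of its underside. Leave it alone.
- jar_t10: another closed jar behind the holder, same size; origin at the centre of its underside. Leave it alone.
- jar_t12: another closed jar at the back of the table, same size; origin at the centre of its underside. Leave it alone.
Not all that is in view belongs to the job. What is shaped like the part that bears jar_foot but blue is not meant.

How it is judged:
By the outcome, as a careful person would: the job done as asked, in the order asked, and still so for the second after the job is handed in, with the robot touching nothing.
It also fails if it takes over 64 s, if anything falls off the work surface, if the arm or the gripper's body presses on something with over 40 N, if the wrist force passes 120 N, or if a joint passes its speed limit or range.

ROBOT

A 7-joint arm with a two-finger parallel gripper is mounted at the origin on a cart in front of the work surface, level with it; the furniture and walls round the work are solid. World frame = base frame: x ahead of the robot, y to its left, z up, the work surface at z = 0. Lengths are in m, angles in rad, forces in N, time in s.
With the tool pointing down it reaches from about 0.425 to 0.925 m from the base axis. Payload 6.8 kg.
Tool frame: the origin (TCP) lies midway between the tips of the shut fingers; the grasp point (between the pads) lies 19 mm behind it (manip.pinch_z is the z of the grasp point in the tool frame, in m); z points along the fingers, y is the line along which they close (so a half turn about z gives the same grasp; the last joint's range is limited). The gripper opens to 85 mm and grips with 20 to 120 N. Pads are 22 mm wide; open, the fingers measure 114 mm over their backs; the gripper's body (76 mm by 85 mm) begins 54 mm behind the grasp point. The pads swing forward as they close: fully open they stand 13 mm farther back than shut.
Start: joints at [-1.449, 0.477, 0.022, 1.555, -0.011, 1.109, -0.083], TCP at [0.154, 0.657, 0.231] pointing down, gripper open.
Joint ranges: [-2.96, 2.96], [-0.34, 2.1], [-1.41, 1.46], [0.24, 2.44], [-1.37, 4.51], [0.17, 1.92], [-2.96, 2.96]. Speed limits (rad/s): [2.39, 2.39, 3.14, 3.14, 3.14, 3.14, 3.14].

INTERFACE

Orientations are given as a 3x3 rotation matrix whose columns are the frame's x, y, z axes.
In Python, from bench import status, read_camera, manip gives the robot as it stands.
- The arm moves only by the shell command python3 -m handwheel 'ROWS' [FORCE]. ROWS is JSON, a list of rows, each an object of numbers: "wx", "wy", "wz": the turn, a rotation vector about the world's x, y, z in rad; "tx", "ty", "tz": the shift along the world's x, y, z in m; "grip": the finger opening in m, from 0 to 0.0854. A call has 1 to 8 rows; each row is the pose to reach, as a shift and turn from the pose commanded when the call began; what a row does not reach only later rows make up. A row lasts 1/10 s, in which the tool goes at most 50 mm and 8.59 degrees, less where a joint would pass 70% of its speed; a pose out of reach is approached as far as the arm can. A call with a gripper value outside its range is refused whole. The fingers move at their own pace and stop on an object; FORCE is the grip in N (left out, the last holds). Time passes only in rows, so rows that repeat a pose let the fingers close. It gives the time, the measured TCP pose, the force, the opening and the grip force at its end, in the units of the state.
- status.get_state(): the state, without advancing time (a new reading comes with each control period).
- read_camera(name): name is "side" or "top"; returns a dict with "image" (400x640x3 uint8, red, green, blue), "fx", "fy", "cx", "cy" (pixels), "k1" (the pictures are not rectified: a ray, as slopes to the right and down, at radius r is drawn at 1 + k1 r^2 times it, then the intrinsics apply), "R" (3x3) and "t" (3): a world point X has camera coordinates R X + t. Camera axes: x right, y down, z forward; pixel columns grow to the right and rows downward; lengths in m; the calibration is good to about 2 mm. A picture is of the moment at which its call begins. There is no depth.
- manip.sign_off(): hands the job in; it is judged then, once.
The state is a dict: "clock": time; "joint_pos": joint angles; "qd": joint speeds; "joint_torque": joint torques, N m; "tcp_pos": TCP position; "tcp_rot": TCP orientation; "contact_force": force on the tool from outside, world axes, zero at the start; "ft_torque": the same for the moment, N m; "finger_gap": finger opening in m; "gripper_force": force on a finger pad.
Only numpy, scipy, OpenCV 4.12 (cv2) and the standard library are available. Lean on these libraries where they do the work, as an engineer would, in place of code of your own. Each camera call takes 0.05 s, during which the arm holds its last target. There are 200 camera calls.

## Working session

There is one attempt and no reset: what is moved stays moved. The work goes in short steps, Python scripts to look and compute and a shell command to move; the robot and the scene stay as the last step left them, time stands still between calls to the robot, and variables do not carry over. Pictures are saved under pics/ and viewed, at most 10 in all, crops included, and the job is handed in when it is done.

```bash
ls; mkdir -p pics; cat > h.py <<'E'
import numpy as np, cv2
from bench import status, read_camera, manip
def ray(c,u,v):
    p=cv2.undistortPoints(np.array([[[u,v]]],float),np.array([[c['fx'],0,c['cx']],[0,c['fy'],c['cy']],[0,0,1.]]),np.array([c['k1'],0,0,0.]))[0,0]
    R=np.array(c['R']);t=np.array(c['t']);return -R.T@t, R.T@np.array([p[0],p[1],1])
def plane(c,u,v,z):
    o,d=ray(c,u,v);return o+d*(z-o[2])/d[2]
def proj(c,X):
    X=np.array(c['R'])@X+c['t'];s=X[:2]/X[2];s=s*(1+c['k1']*(s@s));return s*[c['fx'],c['fy']]+[c['cx'],c['cy']]
def save(c,n): cv2.imwrite(n,c['image'][:,:,::-1])
E
python3 - <<'E'
from h import *
for n in('top','side'):
    c=read_camera(n);save(c,f'pics/{n}0.png');np.save(n+'0.npy',c,allow_pickle=True)
    print(n,c['fx'],c['k1'],-np.array(c['R']).T@c['t'],np.round(c['R'],2).tolist())
s=status.get_state();print(s,manip.pinch_z)
E
```

```text
pics
top 515.1750516768088 -0.004787209571079205 [ 0.36254818 -0.01773916  1.27583486] [[0.02, -1.0, -0.02], [-0.99, -0.02, -0.16], [0.16, 0.02, -0.99]]
side 451.56242979399616 -0.029749817410422135 [0.48650063 0.82929591 0.4519462 ] [[-1.0, -0.05, -0.03], [0.01, 0.38, -0.93], [0.05, -0.93, -0.37]]
{'clock': 0.1, 'joint_pos': array([-1.44908363,  0.47772388,  0.02232744,  1.55635996, -0.01150558,
        1.10931174, -0.08309833]), 'qd': array([ 0.00091515, -0.00124848, -0.00129592, -0.00255058, -0.00041806,
        0.00157315, -0.001193  ]), 'joint_torque': array([ 4.73720938e-03, -5.97767723e+01,  1.61346082e+00, -2.81960499e+01,
        1.27386401e-02,  5.04227311e-03,  2.56118318e-05]), 'tcp_pos': array([0.15363865, 0.65672377, 0.23041521]), 'tcp_rot': array([[-9.73716531e-01,  2.27763129e-01, -2.73277162e-04],
       [ 2.27763267e-01,  9.73715134e-01, -1.65265628e-03],
       [-1.10320057e-04, -1.67146124e-03, -9.99998597e-01]]), 'contact_force': array([0.48403436, 0.23033685, 0.51393993]), 'ft_torque': array([ 4.51805722e-05, -2.86815738e-02, -4.21315204e-02]), 'gripper_force': 0.0, 'finger_gap': 0.08498742971307553} -0.0187
```

View pics/top0.png

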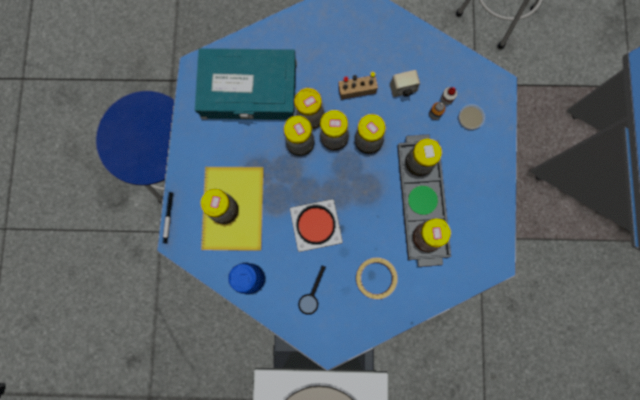

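View pics/side0.png

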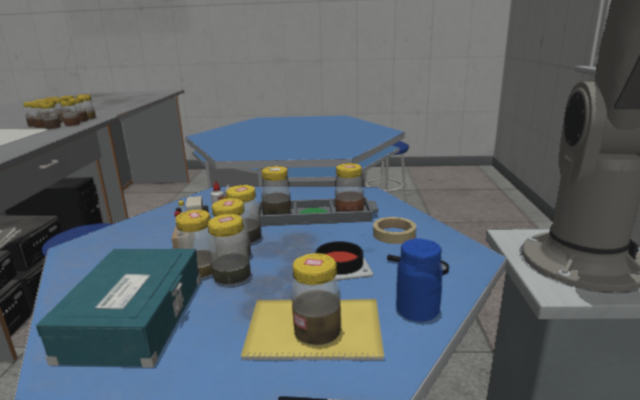

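Top view: yellow-lidded candidates are on the pad at (215,205), at the back at (308,105), (298,133), (333,128) and (371,132), and in the carrier at (425,155) and (433,235). The blue jar at (246,279) is the decoy. The loose jar is the one on the yellow pad at (215,205); the side view shows it at (316,300). The holder is at (316,225) and the green disc at (423,200). I'll measure these and check a crop.

```bash
python3 - <<'E'
from h import *
T=np.load('top0.npy',allow_pickle=True).item();S=np.load('side0.npy',allow_pickle=True).item()
a=cv2.resize(T['image'][155:265,175:285],(396,396),interpolation=cv2.INTER_CUBIC);b=cv2.resize(S['image'][245:355,260:370],(396,396),interpolation=cv2.INTER_CUBIC)
cv2.imwrite('pics/crop.png',np.hstack([a,b])[:,:,::-1])
hT=cv2.cvtColor(T['image'],cv2.COLOR_RGB2HSV).astype(int);hS=cv2.cvtColor(S['image'],cv2.COLOR_RGB2HSV).astype(int)
print('lid',hT[200,208],hT[210,210],hT[195,220],'pad',hT[180,220],hT[240,220],hT[220,255])
print('sidelid',hS[268,300],hS[262,325],'pad',hS[330,270])
def blobs(h,m,amin=60):
    n,l,st,ce=cv2.connectedComponentsWithStats(m.astype(np.uint8),connectivity=4)
    return [(st[i].tolist(),ce[i]) for i in range(1,n) if st[i,4]>=amin]
H,Sa,V=hT[...,0],hT[...,1],hT[...,2]
for nm,m,z in(('green',(H>50)&(H<75)&(Sa>150),.009),('red',((H<8)|(H>172))&(Sa>140)&(V>110),.012),('yel',(H>22)&(H<34)&(Sa>140),.13)):
    for st,ce in blobs(hT,m): print(nm,st,ce.round(1),plane(T,*ce,z).round(4), 'width',np.round((plane(T,st[0]+st[2],ce[1],z)-plane(T,st[0],ce[1],z))[1],3))
H,Sa,V=hS[...,0],hS[...,1],hS[...,2]
for nm,m in(('syel',(H>20)&(H<34)&(Sa>140)),('sgreen',(H>50)&(H<75)&(Sa>150)),('sred',((H<8)|(H>172))&(Sa>140)&(V>90))):
    for st,ce in blobs(hS,m,40): print(nm,st,ce.round(1),plane(S,*ce,.01).round(4))
E
```

```text
lid [ 30 255 177] [ 30 255 175] [ 30 255 174] pad [ 31 166 178] [ 31 168 176] [ 31 169 177]
sidelid [ 24 165 184] [ 25 167 189] pad [ 25 124 191]
green [409, 186, 28, 28, 607] [422.6 199.7] [ 0.565  -0.2452  0.009 ] width -0.069
red [299, 208, 34, 34, 895] [315.5 224.7] [0.4976 0.0188 0.012 ] width -0.084
yel [294, 88, 28, 28, 500] [307.2 101.7] [0.7716 0.0412 0.13  ] width -0.065
yel [319, 110, 29, 28, 529] [333.1 123.8] [ 0.7191 -0.0198  0.13  ] width -0.067
yel [358, 114, 27, 28, 507] [370.9 128. ] [ 0.7106 -0.1068  0.13  ] width -0.062
yel [284, 115, 29, 29, 550] [297.4 129.1] [0.7052 0.0622 0.13  ] width -0.067
yel [413, 138, 28, 29, 521] [426.2 152.7] [ 0.6543 -0.2329  0.13  ] width -0.064
yel [201, 168, 62, 82, 4317] [233.  208.2] [0.5186 0.2022 0.13  ] width -0.14
yel [421, 218, 30, 30, 582] [435.  232.3] [ 0.4729 -0.2502  0.13  ] width -0.066
syel [25, 95, 65, 13, 395] [ 57.3 101.1] [ 2.5927 -2.4482  0.01  ]
syel [337, 164, 24, 14, 257] [348.4 170.6] [ 0.4672 -0.6009  0.01  ]
syel [263, 167, 24, 13, 233] [274.2 173.8] [ 0.7101 -0.5758  0.01  ]
syel [177, 185, 77, 51, 1770] [219.  214.1] [ 0.8069 -0.2356  0.01  ]
syel [294, 253, 43, 31, 957] [314.7 269.2] [0.5429 0.0513 0.01  ]
sred [327, 252, 30, 10, 209] [342.3 256.1] [ 0.4885 -0.0032  0.01  ]
```

View pics/crop.png

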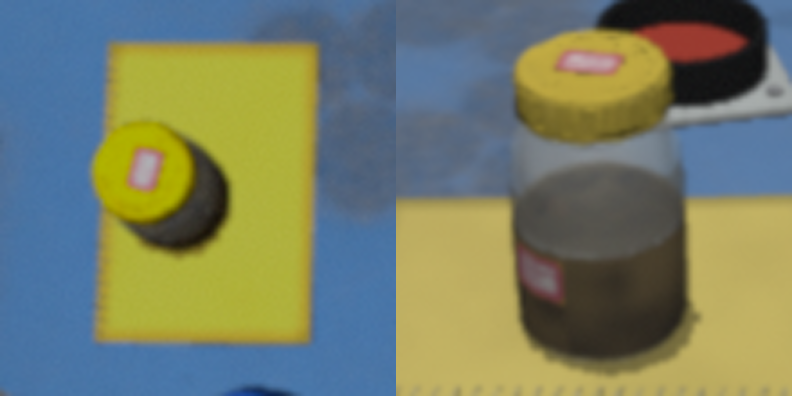

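The crop shows the pad jar with its yellow lid (top view about (215,203)) and label, upright on the pad with nothing close around it. Next I'll fit the lids and cross-check with the side view.

```bash
cat >> h.py <<'E'
def hsv(c): return cv2.cvtColor(c['image'],cv2.COLOR_RGB2HSV).astype(int)
def lids(c,smin,box=None,amin=250):
    h=hsv(c);m=((h[...,0]>20)&(h[...,0]<35)&(h[...,1]>smin)).astype(np.uint8)
    if box: b=np.zeros_like(m);b[box[1]:box[3],box[0]:box[2]]=1;m*=b
    out=[]
    for k in cv2.findContours(m,cv2.RETR_EXTERNAL,cv2.CHAIN_APPROX_NONE)[0]:
        if cv2.contourArea(k)<amin: continue
        k=cv2.convexHull(k);M=cv2.moments(k);out.append((M['m10']/M['m00'],M['m01']/M['m00'],cv2.fitEllipse(k)[1]))
    return out
def tri(c1,p1,c2,p2):
    o1,d1=ray(c1,*p1);o2,d2=ray(c2,*p2);s=np.linalg.lstsq(np.c_[d1,-d2],o2-o1,rcond=None)[0]
    a,b=o1+d1*s[0],o2+d2*s[1];return (a+b)/2,np.linalg.norm(a-b)
E
python3 - <<'E'
from h import *
T=np.load('top0.npy',allow_pickle=True).item();S=np.load('side0.npy',allow_pickle=True).item()
for l in lids(T,212): print('T',np.round(l[:2],1),np.round(l[2],1),plane(T,*l[:2],.13).round(4))
lt=[l for l in lids(T,212) if l[0]<240][0]
ls=lids(S,145,(285,245,345,290))[0];print('S',ls)
print('tri lid',tri(T,lt[:2],S,ls[:2]))
h=hsv(T);
# black ring + plate of holder
V=h[...,2];Sa=h[...,1]
m=((V<60)|(((h[...,0]<8)|(h[...,0]>172))&(Sa>120))).astype(np.uint8);m[:195]=0;m[250:]=0;m[:,:285]=0;m[:,345:]=0
k=max(cv2.findContours(m,0,1)[0],key=cv2.contourArea);e=cv2.fitEllipse(k);print('ring',e,plane(T,*e[0],.034).round(4),plane(T,*e[0],.02).round(4))
m=((Sa<60)&(V>110)).astype(np.uint8);m[:195]=0;m[255:]=0;m[:,:285]=0;m[:,345:]=0
k=max(cv2.findContours(m,0,1)[0],key=cv2.contourArea);r=cv2.minAreaRect(k);print('plate',r,plane(T,*r[0],.008).round(4))
m=((h[...,0]>50)&(h[...,0]<80)&(Sa>130)).astype(np.uint8);k=max(cv2.findContours(m,0,1)[0],key=cv2.contourArea);e=cv2.fitEllipse(k);print('green',e,plane(T,*e[0],.009).round(4))
m=((Sa<60)&(V<110)).astype(np.uint8);m[:130]=0;m[270:]=0;m[:,:395]=0;m[:,455:]=0
k=max(cv2.findContours(m,0,1)[0],key=cv2.contourArea);r=cv2.minAreaRect(k);print('tray',r,[plane(T,*p,.028).round(3)[:2] for p in cv2.boxPoints(r)])
E
```

```text
T [435.3 232.4] [28.4 28.7] [ 0.4727 -0.2509  0.13  ]
T [214.8 202.5] [27.3 28.3] [0.5309 0.2441 0.13  ]
T [426.7 152.4] [27.2 27.7] [ 0.655  -0.2341  0.13  ]
T [297.6 129.1] [27.1 28. ] [0.7052 0.0618 0.13  ]
T [371.1 127.8] [26.4 26.7] [ 0.711  -0.1072  0.13  ]
T [333.3 123.6] [26.3 27.7] [ 0.7196 -0.0204  0.13  ]
T [307.5 101.5] [25.8 27. ] [0.7719 0.0404 0.13  ]
S (314.66316124920326, 268.24633524537916, (30.53704833984375, 45.40523910522461))
tri lid (array([0.53041549, 0.24584681, 0.12232606]), np.float64(0.003143331930757472))
ring ((315.49456787109375, 224.3291015625), (35.98780822753906, 37.63792419433594), 169.57652282714844) [0.496  0.0183 0.034 ] [0.4975 0.0187 0.02  ]
plate ((315.7319641113281, 224.55520629882812), (45.91925048828125, 45.74640655517578), 78.36637115478516) [0.4983 0.0185 0.008 ]
green ((422.5606689453125, 199.6945343017578), (27.139612197875977, 27.75140380859375), 112.88768005371094) [ 0.5651 -0.2452  0.009 ]
tray ((423.5, 200.50001525878906), (129.8523712158203, 41.89106369018555), 84.2894058227539) [array([ 0.717, -0.178]), array([ 0.729, -0.282]), array([ 0.41 , -0.308]), array([ 0.398, -0.208])]
```

```bash
python3 -m handwheel '[{"tx":0.02,"ty":-0.022},{"tx":0.05,"ty":-0.055},{"tx":0.08,"ty":-0.088},{"tx":0.11,"ty":-0.121},{"tx":0.14,"ty":-0.154},{"tx":0.17,"ty":-0.187},{"tx":0.2,"ty":-0.22}]' 60 && python3 -m handwheel '[{"tx":0.03,"ty":-0.033},{"tx":0.06,"ty":-0.066},{"tx":0.09,"ty":-0.099},{"tx":0.12,"ty":-0.132},{"tx":0.15,"ty":-0.165},{"tx":0.17,"ty":-0.185},{"tx":0.177,"ty":-0.192},{"tx":0.177,"ty":-0.192}]'; python3 -c "
from h import *
s=status.get_state();print(s['clock'],s['joint_pos'].round(3),s['tcp_pos'],s['tcp_rot'].round(3),s['contact_force'])"
```

```text
0.1 [-1.449  0.478  0.022  1.556 -0.012  1.109 -0.083] [0.15363865 0.65672377 0.23041521] [[-0.974  0.228 -0.   ]
 [ 0.228  0.974 -0.002]
 [-0.    -0.002 -1.   ]] [0.48403436 0.23033685 0.51393993]$[0]: bad value
```

```bash
python3 -m handwheel '[{"wx":0,"wy":0,"wz":0,"tx":0.02,"ty":-0.022,"tz":0,"grip":0.085},{"wx":0,"wy":0,"wz":0,"tx":0.05,"ty":-0.055,"tz":0,"grip":0.085},{"wx":0,"wy":0,"wz":0,"tx":0.08,"ty":-0.088,"tz":0,"grip":0.085},{"wx":0,"wy":0,"wz":0,"tx":0.11,"ty":-0.121,"tz":0,"grip":0.085},{"wx":0,"wy":0,"wz":0,"tx":0.14,"ty":-0.154,"tz":0,"grip":0.085},{"wx":0,"wy":0,"wz":0,"tx":0.17,"ty":-0.187,"tz":0,"grip":0.085},{"wx":0,"wy":0,"wz":0,"tx":0.2,"ty":-0.22,"tz":0,"grip":0.085},{"wx":0,"wy":0,"wz":0,"tx":0.2,"ty":-0.22,"tz":0,"grip":0.085}]' 60; python3 -c "
from h import *
s=status.get_state();print(s['clock'],s['joint_pos'].round(3),s['tcp_pos'],s['tcp_rot'].round(3),s['contact_force'])"
```

```text
clock: 0.9
tcp_pos: [0.3593, 0.4309, 0.2312]
tcp_rot: [[-0.971, 0.238, 0.002], [0.238, 0.971, -0.003], [-0.003, -0.003, -1.0]]
contact_force: [-0.0, -0.8, 0.4]
finger_gap: 0.0851
gripper_force: 0.0
0.9 [-1.08   0.29   0.111  1.838 -0.033  1.017  0.374] [0.35925861 0.43091786 0.23117025] [[-0.971  0.238  0.002]
 [ 0.238  0.971 -0.003]
 [-0.003 -0.003 -1.   ]] [-0.03292459 -0.80734513  0.39655888]
```

```bash
python3 -m handwheel '[{"wx":0,"wy":0,"wz":0,"tx":0.02,"ty":-0.022,"tz":0,"grip":0.085},{"wx":0,"wy":0,"wz":0,"tx":0.05,"ty":-0.055,"tz":0,"grip":0.085},{"wx":0,"wy":0,"wz":0,"tx":0.08,"ty":-0.088,"tz":0,"grip":0.085},{"wx":0,"wy":0,"wz":0,"tx":0.11,"ty":-0.12,"tz":0,"grip":0.085},{"wx":0,"wy":0,"wz":0,"tx":0.14,"ty":-0.153,"tz":0,"grip":0.085},{"wx":0,"wy":0,"wz":0,"tx":0.165,"ty":-0.18,"tz":0,"grip":0.085},{"wx":0,"wy":0,"wz":0,"tx":0.177,"ty":-0.192,"tz":0,"grip":0.085},{"wx":0,"wy":0,"wz":0,"tx":0.177,"ty":-0.192,"tz":0,"grip":0.085}]'; python3 -m handwheel '[{"wx":0,"wy":0,"wz":0,"tx":0,"ty":0,"tz":0,"grip":0.085},{"wx":0,"wy":0,"wz":0,"tx":0,"ty":0,"tz":0,"grip":0.085},{"wx":0,"wy":0,"wz":0,"tx":0,"ty":0,"tz":0,"grip":0.085}]'; python3 - <<'E'
from h import *
s=status.get_state();print(s['joint_pos'].round(3),s['tcp_pos'].round(4))
c=read_camera('side');save(c,'pics/side1.png')
for l in lids(c,145,(285,245,345,290)): print(l)
E
```

```text
clock: 1.7
tcp_pos: [0.5324, 0.2425, 0.231]
tcp_rot: [[-0.973, 0.233, 0.0], [0.233, 0.973, -0.001], [-0.001, -0.001, -1.0]]
contact_force: [0.0, -0.5, -0.7]
finger_gap: 0.0853
gripper_force: 0.0
clock: 2.0
tcp_pos: [0.5297, 0.2469, 0.2312]
tcp_rot: [[-0.974, 0.225, -0.001], [0.225, 0.974, 0.0], [0.001, 0.0, -1.0]]
contact_force: [0.6, -0.0, 0.2]
finger_gap: 0.085
gripper_force: 0.0
[-0.718  0.331  0.222  1.791 -0.084  1.03   0.879] [0.5297 0.2469 0.2312]
(314.29474027031426, 268.4598599576616, (30.207870483398438, 44.5172119140625))
```

```bash
python3 -m handwheel '[{"wx":0,"wy":0,"wz":0,"tx":0,"ty":0,"tz":-0.01,"grip":0.085},{"wx":0,"wy":0,"wz":0,"tx":0.001,"ty":-0.001,"tz":-0.035,"grip":0.085},{"wx":0,"wy":0,"wz":0,"tx":0.001,"ty":-0.001,"tz":-0.06,"grip":0.085},{"wx":0,"wy":0,"wz":0,"tx":0.001,"ty":-0.001,"tz":-0.078,"grip":0.085},{"wx":0,"wy":0,"wz":0,"tx":0.001,"ty":-0.001,"tz":-0.085,"grip":0.085},{"wx":0,"wy":0,"wz":0,"tx":0.001,"ty":-0.001,"tz":-0.085,"grip":0.085}]'; python3 - <<'E'
from h import *
s=status.get_state();print(s['tcp_pos'].round(4))
c=read_camera('side');d=read_camera('top')
print(lids(d,212,(190,180,240,225)))
cv2.imwrite('pics/c2.png',np.hstack([cv2.resize(c['image'][210:350,245:385],(400,400)),cv2.resize(d['image'][160:240,170:250],(400,400))])[:,:,::-1])
E
```

```text
clock: 2.65
tcp_pos: [0.5309, 0.2441, 0.1451]
tcp_rot: [[-0.974, 0.228, -0.002], [0.228, 0.974, -0.001], [0.002, -0.002, -1.0]]
contact_force: [0.4, -0.3, 0.3]
finger_gap: 0.0852
gripper_force: 0.0
[0.5309 0.2441 0.1451]
[]
```

View pics/c2.png

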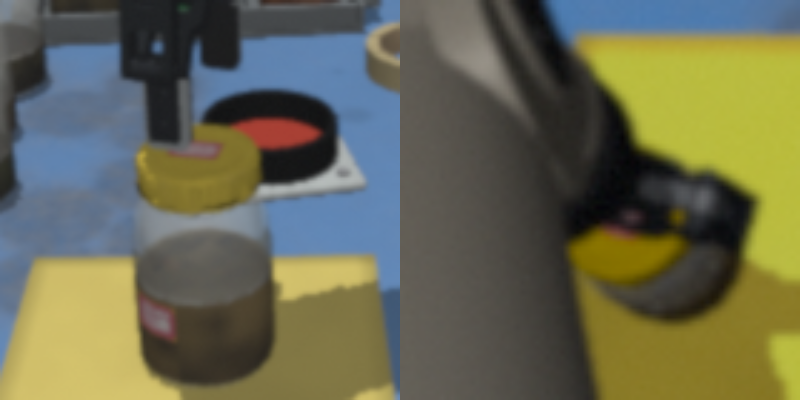

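```bash
python3 - <<'E'
from h import *
S=np.load('side0.npy',allow_pickle=True).item()
s=status.get_state();R=s['tcp_rot'];p=s['tcp_pos']
for sgn in(1,-1):
  for r in (.045,.056):
    q=proj(S,p+R@np.array([0,sgn*r,-.013]));print(sgn,r,(q-[245,210])*400/140)
q=proj(S,np.array([.531,.2445,.1364]));print((q-[245,210])*400/140)
E
```

```text
1 0.045 [163.25561838 141.07656476]
1 0.056 [156.08610037 152.0183876 ]
-1 0.045 [214.3410138   63.10007234]
-1 0.056 [219.78858144  54.78368528]
[194.13651499 140.67714641]
```

The side crop shows the front finger tip about where the robot model predicts, offset from the lid by no more than 2 mm. The tool is centred on the lid, so I'll descend and grip.

```bash
python3 -m handwheel '[{"wx":0,"wy":0,"wz":0,"tx":0,"ty":0,"tz":-0.012,"grip":0.085},{"wx":0,"wy":0,"wz":0,"tx":0,"ty":0,"tz":-0.024,"grip":0.085},{"wx":0,"wy":0,"wz":0,"tx":0,"ty":0,"tz":-0.032,"grip":0.085},{"wx":0,"wy":0,"wz":0,"tx":0,"ty":0,"tz":-0.032,"grip":0.085}]' 60; python3 -m handwheel '[{"wx":0,"wy":0,"wz":0,"tx":0,"ty":0,"tz":0,"grip":0.055},{"wx":0,"wy":0,"wz":0,"tx":0,"ty":0,"tz":0,"grip":0.055},{"wx":0,"wy":0,"wz":0,"tx":0,"ty":0,"tz":0,"grip":0.055},{"wx":0,"wy":0,"wz":0,"tx":0,"ty":0,"tz":0,"grip":0.055},{"wx":0,"wy":0,"wz":0,"tx":0,"ty":0,"tz":0,"grip":0.055},{"wx":0,"wy":0,"wz":0,"tx":0,"ty":0,"tz":0,"grip":0.055}]' 60; python3 - <<'E'
from h import *
c=read_camera('side')
cv2.imwrite('pics/c3.png',cv2.resize(c['image'][210:350,245:385],(400,400))[:,:,::-1])
E
```

```text
clock: 3.15
tcp_pos: [0.5307, 0.2437, 0.1126]
tcp_rot: [[-0.974, 0.228, -0.003], [0.228, 0.974, -0.002], [0.002, -0.002, -1.0]]
contact_force: [-0.5, 0.3, 0.5]
finger_gap: 0.0851
gripper_force: 0.0
clock: 3.75
tcp_pos: [0.5322, 0.2446, 0.1149]
tcp_rot: [[-0.974, 0.228, 0.001], [0.228, 0.974, 0.001], [-0.001, 0.001, -1.0]]
contact_force: [-1.3, 0.7, 5.1]
finger_gap: 0.0621
gripper_force: 64.8
```

View pics/c3.png

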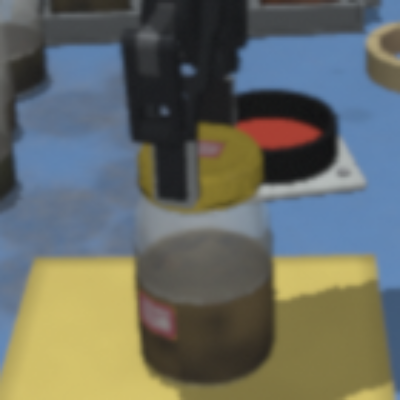

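Only the lid is gripped, with a gap of 62 mm and the tips at the lid's lower edge. Lifting and carrying to the holder.

```bash
python3 -m handwheel '[{"wx":0,"wy":0,"wz":0,"tx":0,"ty":0,"tz":0.008,"grip":0.055},{"wx":0,"wy":0,"wz":0,"tx":0,"ty":0,"tz":0.022,"grip":0.055},{"wx":0,"wy":0,"wz":0,"tx":0,"ty":0,"tz":0.037,"grip":0.055},{"wx":0,"wy":0,"wz":0,"tx":0,"ty":0,"tz":0.052,"grip":0.055},{"wx":0,"wy":0,"wz":0,"tx":0,"ty":0,"tz":0.06,"grip":0.055},{"wx":0,"wy":0,"wz":0,"tx":0,"ty":0,"tz":0.06,"grip":0.055}]'; python3 -m handwheel '[{"wx":0,"wy":0,"wz":0,"tx":-0.001,"ty":-0.008,"tz":0,"grip":0.055},{"wx":0,"wy":0,"wz":0,"tx":-0.004,"ty":-0.026,"tz":0,"grip":0.055},{"wx":0,"wy":0,"wz":0,"tx":-0.008,"ty":-0.054,"tz":0,"grip":0.055},{"wx":0,"wy":0,"wz":0,"tx":-0.012,"ty":-0.084,"tz":0,"grip":0.055},{"wx":0,"wy":0,"wz":0,"tx":-0.017,"ty":-0.114,"tz":0,"grip":0.055},{"wx":0,"wy":0,"wz":0,"tx":-0.021,"ty":-0.142,"tz":0,"grip":0.055},{"wx":0,"wy":0,"wz":0,"tx":-0.025,"ty":-0.17,"tz":0,"grip":0.055},{"wx":0,"wy":0,"wz":0,"tx":-0.029,"ty":-0.194,"tz":0,"grip":0.055}]';  python3 -m handwheel '[{"wx":0,"wy":0,"wz":0,"tx":-0.003,"ty":-0.018,"tz":0,"grip":0.055},{"wx":0,"wy":0,"wz":0,"tx":-0.005,"ty":-0.028,"tz":0,"grip":0.055},{"wx":0,"wy":0,"wz":0,"tx":-0.005,"ty":-0.032,"tz":0,"grip":0.055},{"wx":0,"wy":0,"wz":0,"tx":-0.005,"ty":-0.032,"tz":0,"grip":0.055},{"wx":0,"wy":0,"wz":0,"tx":-0.005,"ty":-0.032,"tz":0,"grip":0.055},{"wx":0,"wy":0,"wz":0,"tx":-0.005,"ty":-0.032,"tz":0,"grip":0.055}]'; python3 - <<'E'
from h import *
s=status.get_state();print(s['tcp_pos'].round(4),s['joint_pos'].round(2))
c=read_camera('side')
cv2.imwrite('pics/c4.png',cv2.resize(c['image'][170:300,270:400],(500,500))[:,:,::-1])
E
```

```text
clock: 4.4
tcp_pos: [0.5324, 0.2445, 0.1758]
tcp_rot: [[-0.974, 0.228, 0.002], [0.228, 0.974, 0.001], [-0.002, 0.002, -1.0]]
contact_force: [0.3, -0.6, -2.6]
finger_gap: 0.062
gripper_force: 65.8
clock: 5.2
tcp_pos: [0.5011, 0.0467, 0.1736]
tcp_rot: [[-0.973, 0.23, -0.002], [0.23, 0.973, -0.001], [0.001, -0.001, -1.0]]
contact_force: [0.2, 0.2, -1.9]
finger_gap: 0.0614
gripper_force: 65.8
clock: 5.8
tcp_pos: [0.4979, 0.0193, 0.1742]
tcp_rot: [[-0.974, 0.226, -0.0], [0.226, 0.974, 0.0], [0.0, 0.0, -1.0]]
contact_force: [0.6, 0.0, -2.0]
finger_gap: 0.0619
gripper_force: 65.8
[0.4979 0.0193 0.1742] [-0.41  0.26  0.29  2.05 -0.1   0.85  1.28]
```

View pics/c4.png

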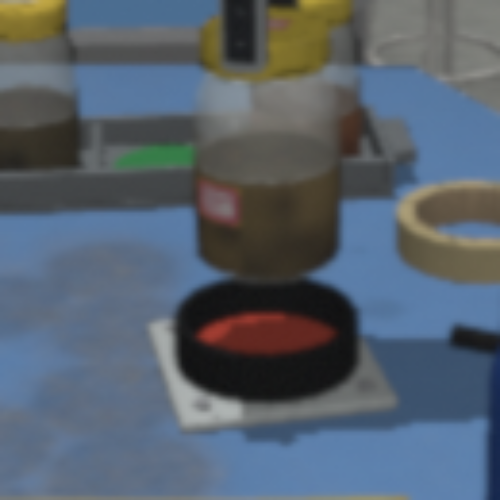

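The jar hangs upright with its centre at crop column 268, and the cup centre is at 267. Lowering.

```bash
python3 -m handwheel '[{"wx":0,"wy":0,"wz":0,"tx":0,"ty":0,"tz":-0.008,"grip":0.055},{"wx":0,"wy":0,"wz":0,"tx":0,"ty":0,"tz":-0.02,"grip":0.055},{"wx":0,"wy":0,"wz":0,"tx":0,"ty":0,"tz":-0.032,"grip":0.055},{"wx":0,"wy":0,"wz":0,"tx":0,"ty":0,"tz":-0.042,"grip":0.055},{"wx":0,"wy":0,"wz":0,"tx":0,"ty":0,"tz":-0.05,"grip":0.055},{"wx":0,"wy":0,"wz":0,"tx":0,"ty":0,"tz":-0.055,"grip":0.055},{"wx":0,"wy":0,"wz":0,"tx":0,"ty":0,"tz":-0.057,"grip":0.055},{"wx":0,"wy":0,"wz":0,"tx":0,"ty":0,"tz":-0.057,"grip":0.055}]'; python3 -m handwheel '[{"wx":0,"wy":0,"wz":0,"tx":0,"ty":0,"tz":-0.001,"grip":0.055},{"wx":0,"wy":0,"wz":0,"tx":0,"ty":0,"tz":-0.002,"grip":0.055},{"wx":0,"wy":0,"wz":0,"tx":0,"ty":0,"tz":-0.002,"grip":0.055}]'
```

```text
clock: 6.65
tcp_pos: [0.4996, 0.0184, 0.1189]
tcp_rot: [[-0.974, 0.228, 0.003], [0.228, 0.974, 0.001], [-0.003, 0.001, -1.0]]
contact_force: [-3.4, -0.7, 12.9]
finger_gap: 0.0616
gripper_force: 67.5
clock: 6.95
tcp_pos: [0.5006, 0.0184, 0.1183]
tcp_rot: [[-0.974, 0.228, 0.005], [0.228, 0.974, 0.001], [-0.005, 0.003, -1.0]]
contact_force: [-4.0, -0.1, 25.1]
finger_gap: 0.0617
gripper_force: 68.5
```

```bash
python3 -m handwheel '[{"wx":0,"wy":0,"wz":0,"tx":0,"ty":0,"tz":0.002,"grip":0.055},{"wx":0,"wy":0,"wz":0,"tx":-0.001,"ty":0,"tz":0.002,"grip":0.055},{"wx":0,"wy":0,"wz":0,"tx":-0.001,"ty":0,"tz":0.002,"grip":0.085},{"wx":0,"wy":0,"wz":0,"tx":-0.001,"ty":0,"tz":0.002,"grip":0.085},{"wx":0,"wy":0,"wz":0,"tx":-0.001,"ty":0,"tz":0.002,"grip":0.085},{"wx":0,"wy":0,"wz":0,"tx":-0.001,"ty":0,"tz":0.002,"grip":0.085},{"wx":0,"wy":0,"wz":0,"tx":-0.001,"ty":0,"tz":0.002,"grip":0.085}]'; python3 - <<'E'
from h import *
c=read_camera('side')
cv2.imwrite('pics/c5.png',cv2.resize(c['image'][170:300,270:400],(500,500))[:,:,::-1])
E
```

```text
clock: 7.65
tcp_pos: [0.4967, 0.0182, 0.1172]
tcp_rot: [[-0.974, 0.228, -0.0], [0.228, 0.974, -0.0], [0.0, -0.0, -1.0]]
contact_force: [0.5, 1.2, 1.3]
finger_gap: 0.0851
gripper_force: 0.0
```

View pics/c5.png

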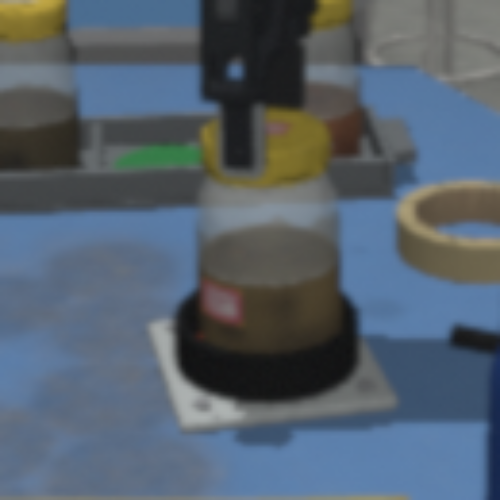

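The jar stands upright in the cup and is released. Taking the lid again to screw it down.

```bash
python3 -m handwheel '[{"wx":0,"wy":0,"wz":0,"tx":0.001,"ty":0.001,"tz":-0.002,"grip":0.085},{"wx":0,"wy":0,"wz":0,"tx":0.001,"ty":0.001,"tz":-0.002,"grip":0.055},{"wx":0,"wy":0,"wz":0,"tx":0.001,"ty":0.001,"tz":-0.002,"grip":0.055},{"wx":0,"wy":0,"wz":0,"tx":0.001,"ty":0.001,"tz":-0.002,"grip":0.055},{"wx":0,"wy":0,"wz":0,"tx":0.001,"ty":0.001,"tz":-0.002,"grip":0.055},{"wx":0,"wy":0,"wz":0,"tx":0.001,"ty":0.001,"tz":-0.002,"grip":0.055},{"wx":0,"wy":0,"wz":0,"tx":0.001,"ty":0.001,"tz":-0.002,"grip":0.055}]' 45; python3 -c "
from h import *
print(status.get_state()['ft_torque'])"
```

```text
clock: 8.4
tcp_pos: [0.4979, 0.0194, 0.1155]
tcp_rot: [[-0.974, 0.228, 0.0], [0.228, 0.974, 0.0], [-0.0, 0.0, -1.0]]
contact_force: [-0.8, 1.0, 3.6]
finger_gap: 0.0628
gripper_force: 48.5
[ 0.13209282  0.12441922 -0.03659304]
```

```bash
python3 -m handwheel '[{"wx":0,"wy":0,"wz":-0.05,"tx":0,"ty":0,"tz":-0.0004,"grip":0.055},{"wx":0,"wy":0,"wz":-0.15,"tx":0,"ty":0,"tz":-0.0005,"grip":0.055},{"wx":0,"wy":0,"wz":-0.25,"tx":0,"ty":0,"tz":-0.0006,"grip":0.055},{"wx":0,"wy":0,"wz":-0.35,"tx":0,"ty":0,"tz":-0.0007,"grip":0.055},{"wx":0,"wy":0,"wz":-0.45,"tx":0,"ty":0,"tz":-0.0008,"grip":0.055},{"wx":0,"wy":0,"wz":-0.55,"tx":0,"ty":0,"tz":-0.0009,"grip":0.055},{"wx":0,"wy":0,"wz":-0.65,"tx":0,"ty":0,"tz":-0.001,"grip":0.055},{"wx":0,"wy":0,"wz":-0.75,"tx":0,"ty":0,"tz":-0.0011,"grip":0.055}]'; python3 -c "
from h import *
print(status.get_state()['ft_torque'])"
```

```text
clock: 9.2
tcp_pos: [0.4976, 0.0187, 0.1145]
tcp_rot: [[-0.554, 0.833, -0.0], [0.833, 0.554, -0.0], [-0.0, -0.0, -1.0]]
contact_force: [-1.9, -0.2, 7.2]
finger_gap: 0.0626
gripper_force: 48.9
[-0.46313308  0.6842231   0.07941106]
```

```bash
python3 -m handwheel '[{"wx":0,"wy":0,"wz":-0.1,"tx":0,"ty":0,"tz":-0.0001,"grip":0.055},{"wx":0,"wy":0,"wz":-0.2,"tx":0,"ty":0,"tz":-0.0002,"grip":0.055},{"wx":0,"wy":0,"wz":-0.3,"tx":0,"ty":0,"tz":-0.0003,"grip":0.055},{"wx":0,"wy":0,"wz":-0.4,"tx":0,"ty":0,"tz":-0.0004,"grip":0.055},{"wx":0,"wy":0,"wz":-0.5,"tx":0,"ty":0,"tz":-0.0005,"grip":0.055},{"wx":0,"wy":0,"wz":-0.6,"tx":0,"ty":0,"tz":-0.0006,"grip":0.055},{"wx":0,"wy":0,"wz":-0.7,"tx":0,"ty":0,"tz":-0.0007,"grip":0.055},{"wx":0,"wy":0,"wz":-0.8,"tx":0,"ty":0,"tz":-0.0008,"grip":0.055}]'; python3 -c "
from h import *
print(status.get_state()['ft_torque'])"; python3 -m handwheel '[{"wx":0,"wy":0,"wz":-0.1,"tx":0,"ty":0,"tz":-0.0001,"grip":0.055},{"wx":0,"wy":0,"wz":-0.2,"tx":0,"ty":0,"tz":-0.0002,"grip":0.055},{"wx":0,"wy":0,"wz":-0.3,"tx":0,"ty":0,"tz":-0.0003,"grip":0.055}]'; python3 -c "
from h import *
print(status.get_state()['ft_torque'])"
```

```text
clock: 10.0
tcp_pos: [0.4966, 0.0188, 0.1136]
tcp_rot: [[0.212, 0.977, -0.003], [0.977, -0.212, 0.0], [-0.0, -0.003, -1.0]]
contact_force: [-4.7, -0.7, 10.2]
finger_gap: 0.0626
gripper_force: 49.2
[-0.11698246  1.39905794  0.10005758]
clock: 10.3
tcp_pos: [0.4964, 0.0191, 0.1132]
tcp_rot: [[0.491, 0.871, -0.003], [0.871, -0.491, 0.001], [-0.001, -0.003, -1.0]]
contact_force: [-4.4, -0.6, 10.5]
finger_gap: 0.0628
gripper_force: 49.2
[0.25710233 1.55093528 0.05473823]
```

```bash
cat > t.py <<'E'
from h import *
s=status.get_state();y=s['tcp_rot'][:,1];print('Mz',s['ft_torque'][2].round(3),'turned',round(1.341-np.arctan2(y[1],y[0]),3),'F',s['contact_force'].round(1))
E
for i in 1 2 ; do :; done; python3 -m handwheel '[{"wx":0,"wy":0,"wz":-0.1,"tx":0,"ty":0,"tz":-0.0001,"grip":0.055},{"wx":0,"wy":0,"wz":-0.2,"tx":0,"ty":0,"tz":-0.0002,"grip":0.055}]' >/dev/null; python3 t.py;  python3 -m handwheel '[{"wx":0,"wy":0,"wz":-0.1,"tx":0,"ty":0,"tz":-0.0001,"grip":0.055}]'>/dev/null; python3 t.py;  python3 -m handwheel '[{"wx":0,"wy":0,"wz":-0.1,"tx":0,"ty":0,"tz":-0.0001,"grip":0.055}]'>/dev/null; python3 t.py
```

```text
Mz 0.065 turned 2.054 F [-4.5  0.8 10.2]
Mz 0.061 turned 2.154 F [-3.8  1.2 10.1]
Mz 0.106 turned 2.254 F [-4.4  0.9 10.3]
```

```bash

python3 -m handwheel '[{"wx":0,"wy":0,"wz":-0.1,"tx":0,"ty":0,"tz":-0.0001,"grip":0.055}]'>/dev/null; python3 t.py; python3 -m handwheel '[{"wx":0,"wy":0,"wz":-0.1,"tx":0,"ty":0,"tz":-0.0001,"grip":0.055}]'>/dev/null; python3 t.py;  python3 -m handwheel '[{"wx":0,"wy":0,"wz":-0.1,"tx":0,"ty":0,"tz":-0.0001,"grip":0.055}]'>/dev/null; python3 t.py
```

```text
Mz 0.035 turned 2.354 F [-4.7  1.5 10.9]
Mz 0.242 turned 2.454 F [-4.9  1.6 10.7]
Mz 0.235 turned 2.553 F [-4.5  2.5 11.6]
```

The torque jumped from 0.05 to 0.24 N m at about 2.4 rad, inside the 2.0–2.8 range, so the lid is tight at its stop. Lifting.

```bash
python3 -m handwheel '[{"wx":0,"wy":0,"wz":0,"tx":0,"ty":0,"tz":0.001,"grip":0.055},{"wx":0,"wy":0,"wz":0,"tx":0,"ty":0,"tz":0.005,"grip":0.055},{"wx":0,"wy":0,"wz":0,"tx":0,"ty":0,"tz":0.015,"grip":0.055},{"wx":0,"wy":0,"wz":0,"tx":0,"ty":0,"tz":0.03,"grip":0.055},{"wx":0,"wy":0,"wz":0,"tx":0,"ty":0,"tz":0.05,"grip":0.055},{"wx":0,"wy":0,"wz":0,"tx":0,"ty":0,"tz":0.075,"grip":0.055},{"wx":0,"wy":0,"wz":0,"tx":0,"ty":0,"tz":0.1,"grip":0.055},{"wx":0,"wy":0,"wz":0,"tx":0,"ty":0,"tz":0.125,"grip":0.055}]' 60; python3 -m handwheel '[{"wx":0,"wy":0,"wz":0,"tx":0,"ty":0,"tz":0.01,"grip":0.055},{"wx":0,"wy":0,"wz":0,"tx":0.002,"ty":-0.008,"tz":0.01,"grip":0.055},{"wx":0,"wy":0,"wz":-0.05,"tx":0.006,"ty":-0.024,"tz":0.01,"grip":0.055},{"wx":0,"wy":0,"wz":-0.1,"tx":0.013,"ty":-0.05,"tz":0.01,"grip":0.055},{"wx":0,"wy":0,"wz":-0.15,"tx":0.021,"ty":-0.08,"tz":0.01,"grip":0.055},{"wx":0,"wy":0,"wz":-0.2,"tx":0.028,"ty":-0.11,"tz":0.01,"grip":0.055},{"wx":0,"wy":0,"wz":-0.25,"tx":0.036,"ty":-0.14,"tz":0.01,"grip":0.055},{"wx":0,"wy":0,"wz":-0.268,"tx":0.044,"ty":-0.17,"tz":0.01,"grip":0.055}]';python3 t.py
```

```text
clock: 11.8
tcp_pos: [0.4977, 0.0187, 0.2392]
tcp_rot: [[0.936, 0.353, 0.001], [0.353, -0.936, 0.0], [0.001, 0.0, -1.0]]
contact_force: [-0.2, 0.6, -1.9]
finger_gap: 0.0619
gripper_force: 65.8
clock: 12.6
tcp_pos: [0.5411, -0.1524, 0.2459]
tcp_rot: [[0.996, 0.092, -0.002], [0.092, -0.996, -0.0], [-0.002, -0.0, -1.0]]
contact_force: [0.3, 0.6, -1.1]
finger_gap: 0.062
gripper_force: 66.0
Mz 0.065 turned 2.82 F [ 0.3  0.6 -1.1]
```

```bash
python3 -m handwheel '[{"wx":0,"wy":0,"wz":0,"tx":0.007,"ty":-0.028,"tz":0,"grip":0.055},{"wx":0,"wy":0,"wz":0,"tx":0.013,"ty":-0.053,"tz":0,"grip":0.055},{"wx":0,"wy":0,"wz":0,"tx":0.018,"ty":-0.074,"tz":0,"grip":0.055},{"wx":0,"wy":0,"wz":0,"tx":0.022,"ty":-0.088,"tz":0,"grip":0.055},{"wx":0,"wy":0,"wz":0,"tx":0.024,"ty":-0.094,"tz":0,"grip":0.055},{"wx":0,"wy":0,"wz":0,"tx":0.024,"ty":-0.094,"tz":0,"grip":0.055},{"wx":0,"wy":0,"wz":0,"tx":0.024,"ty":-0.094,"tz":0,"grip":0.055},{"wx":0,"wy":0,"wz":0,"tx":0.024,"ty":-0.094,"tz":0,"grip":0.055}]'; python3 - <<'E'
from h import *
c=read_camera('side');d=read_camera('top')
cv2.imwrite('pics/c6.png',np.hstack([cv2.resize(c['image'][80:240,230:390],(400,400)),cv2.resize(d['image'][130:270,350:490],(400,400))])[:,:,::-1])
s=status.get_state();p=s['tcp_pos'];print(p)
for z in(-.1,0,.01):
  q=proj(c,p+[0,0,z]);print((q-[230,80])*2.5)
h=hsv(c)[80:240,230:390]
for st in lids(c,145,(230,80,390,240),60): print((np.array(st[:2])-[230,80])*2.5,np.array(st[2])*2.5)
E
```

```text
clock: 13.4
tcp_pos: [0.5657, -0.2436, 0.247]
tcp_rot: [[0.995, 0.095, -0.001], [0.095, -0.995, 0.001], [-0.0, -0.001, -1.0]]
contact_force: [0.3, -0.3, -1.8]
finger_gap: 0.0621
gripper_force: 66.0
[ 0.56588227 -0.24371187  0.24727725]
[200.44822446 201.53693085]
[196.75044428 100.09559938]
[196.36750999  89.57664458]
[ 23.47532729 314.19838872] [ 85.70393562 140.835886  ]
[110.33060668 232.76755283] [33.49259615 71.72487259]
[296.34818482 225.18976898] [34.89587784 65.20987988]
```

View pics/c6.png

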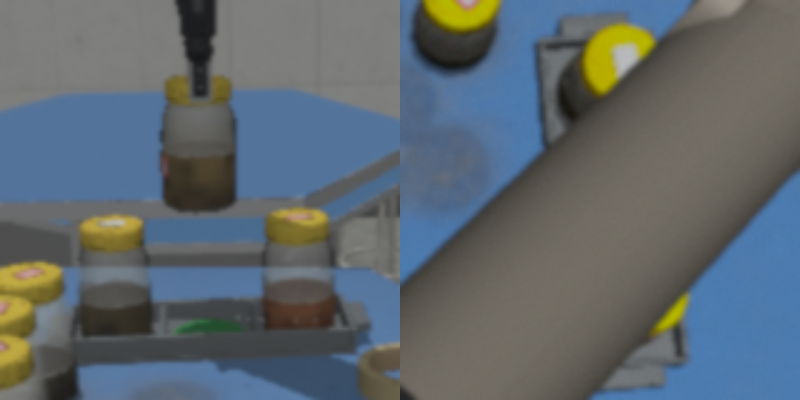

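The jar is upright, at crop column 199 between neighbours at 113 and 297 (midpoint about 205, or 202.5 after allowing for height). It sits about 2 mm towards +x, so I'll correct by −1.5 mm and lower.

```bash
python3 -m handwheel '[{"wx":0,"wy":0,"wz":0,"tx":-0.0015,"ty":-0.001,"tz":-0.008,"grip":0.055},{"wx":0,"wy":0,"wz":0,"tx":-0.0015,"ty":-0.001,"tz":-0.025,"grip":0.055},{"wx":0,"wy":0,"wz":0,"tx":-0.0015,"ty":-0.001,"tz":-0.042,"grip":0.055},{"wx":0,"wy":0,"wz":0,"tx":-0.0015,"ty":-0.001,"tz":-0.059,"grip":0.055},{"wx":0,"wy":0,"wz":0,"tx":-0.0015,"ty":-0.001,"tz":-0.076,"grip":0.055},{"wx":0,"wy":0,"wz":0,"tx":-0.0015,"ty":-0.001,"tz":-0.09,"grip":0.055},{"wx":0,"wy":0,"wz":0,"tx":-0.0015,"ty":-0.001,"tz":-0.098,"grip":0.055},{"wx":0,"wy":0,"wz":0,"tx":-0.0015,"ty":-0.001,"tz":-0.1,"grip":0.055}]'; python3 -m handwheel '[{"wx":0,"wy":0,"wz":0,"tx":0,"ty":0,"tz":-0.006,"grip":0.055},{"wx":0,"wy":0,"wz":0,"tx":0,"ty":0,"tz":-0.014,"grip":0.055},{"wx":0,"wy":0,"wz":0,"tx":0,"ty":0,"tz":-0.022,"grip":0.055},{"wx":0,"wy":0,"wz":0,"tx":0,"ty":0,"tz":-0.028,"grip":0.055},{"wx":0,"wy":0,"wz":0,"tx":0,"ty":0,"tz":-0.032,"grip":0.055},{"wx":0,"wy":0,"wz":0,"tx":0,"ty":0,"tz":-0.033,"grip":0.055},{"wx":0,"wy":0,"wz":0,"tx":0,"ty":0,"tz":-0.033,"grip":0.055}]'
```

```text
clock: 14.3
tcp_pos: [0.5638, -0.2456, 0.1462]
tcp_rot: [[0.996, 0.093, -0.002], [0.093, -0.996, 0.0], [-0.002, -0.0, -1.0]]
contact_force: [0.5, -0.5, -3.0]
finger_gap: 0.0624
gripper_force: 66.0
clock: 15.0
tcp_pos: [0.5642, -0.2458, 0.1144]
tcp_rot: [[0.996, 0.093, -0.0], [0.093, -0.996, -0.0], [-0.0, 0.0, -1.0]]
contact_force: [-0.3, -0.2, -1.9]
finger_gap: 0.0617
gripper_force: 66.0
```

```bash
python3 -m handwheel '[{"wx":0,"wy":0,"wz":0,"tx":0,"ty":0,"tz":-0.001,"grip":0.055},{"wx":0,"wy":0,"wz":0,"tx":0,"ty":0,"tz":-0.002,"grip":0.055},{"wx":0,"wy":0,"wz":0,"tx":0,"ty":0,"tz":-0.002,"grip":0.055}]'; python3 -m handwheel '[{"wx":0,"wy":0,"wz":0,"tx":0,"ty":0,"tz":-0.001,"grip":0.055},{"wx":0,"wy":0,"wz":0,"tx":0,"ty":0,"tz":-0.001,"grip":0.055}]';python3 -m handwheel '[{"wx":0,"wy":0,"wz":0,"tx":0,"ty":0,"tz":-0.001,"grip":0.055},{"wx":0,"wy":0,"wz":0,"tx":0,"ty":0,"tz":-0.001,"grip":0.055}]'
```

```text
clock: 15.3
tcp_pos: [0.5643, -0.2457, 0.1124]
tcp_rot: [[0.996, 0.094, 0.0], [0.094, -0.996, 0.0], [0.0, -0.0, -1.0]]
contact_force: [0.3, 0.1, -1.0]
finger_gap: 0.062
gripper_force: 66.0
clock: 15.5
tcp_pos: [0.5643, -0.2458, 0.1114]
tcp_rot: [[0.996, 0.094, 0.0], [0.094, -0.996, -0.0], [0.0, 0.0, -1.0]]
contact_force: [-0.2, 0.3, -2.0]
finger_gap: 0.0621
gripper_force: 66.0
clock: 15.7
tcp_pos: [0.5648, -0.2459, 0.1109]
tcp_rot: [[0.996, 0.094, 0.001], [0.094, -0.996, -0.0], [0.001, 0.0, -1.0]]
contact_force: [0.4, -0.5, 1.5]
finger_gap: 0.0623
gripper_force: 66.3
```

Contact is at the expected height. Release, rise straight up and move off to the side for a view.

```bash
python3 -m handwheel '[{"wx":0,"wy":0,"wz":0,"tx":0,"ty":0,"tz":0,"grip":0.075},{"wx":0,"wy":0,"wz":0,"tx":0,"ty":0,"tz":0,"grip":0.085},{"wx":0,"wy":0,"wz":0,"tx":0,"ty":0,"tz":0,"grip":0.085},{"wx":0,"wy":0,"wz":0,"tx":0,"ty":0,"tz":0,"grip":0.085},{"wx":0,"wy":0,"wz":0,"tx":0,"ty":0,"tz":0.006,"grip":0.085},{"wx":0,"wy":0,"wz":0,"tx":0,"ty":0,"tz":0.02,"grip":0.085},{"wx":0,"wy":0,"wz":0,"tx":0,"ty":0,"tz":0.05,"grip":0.085},{"wx":0,"wy":0,"wz":0,"tx":0,"ty":0,"tz":0.09,"grip":0.085}]'; python3 -m handwheel '[{"wx":0,"wy":0,"wz":0,"tx":0,"ty":0,"tz":0.03,"grip":0.085},{"wx":0,"wy":0,"wz":0,"tx":-0.01,"ty":0.03,"tz":0.05,"grip":0.085},{"wx":0,"wy":0,"wz":0,"tx":-0.02,"ty":0.07,"tz":0.05,"grip":0.085},{"wx":0,"wy":0,"wz":0,"tx":-0.03,"ty":0.11,"tz":0.05,"grip":0.085},{"wx":0,"wy":0,"wz":0,"tx":-0.04,"ty":0.15,"tz":0.05,"grip":0.085},{"wx":0,"wy":0,"wz":0,"tx":-0.04,"ty":0.19,"tz":0.05,"grip":0.085},{"wx":0,"wy":0,"wz":0,"tx":-0.04,"ty":0.21,"tz":0.05,"grip":0.085},{"wx":0,"wy":0,"wz":0,"tx":-0.04,"ty":0.21,"tz":0.05,"grip":0.085}]'; python3 - <<'E'
from h import *
c=read_camera('side');d=read_camera('top')
cv2.imwrite('pics/c7.png',np.hstack([cv2.resize(c['image'][120:240,240:400],(480,360)),cv2.resize(d['image'][130:270,350:490],(320,320))[:360] if 0 else cv2.copyMakeBorder(cv2.resize(d['image'][130:270,350:490],(320,320)),0,40,0,0,0)])[:,:,::-1])
for l in lids(d,212,(390,120,460,270)): print(np.round(l[:2],1),np.round(l[2],1),plane(d,*l[:2],.125).round(4))
for l in lids(c,145,(240,150,400,240),60): print('S',np.round(l[:2],1),np.round(l[2],1))
E
```

```text
clock: 16.5
tcp_pos: [0.5634, -0.2454, 0.2012]
tcp_rot: [[0.996, 0.093, -0.002], [0.093, -0.996, 0.0], [-0.002, -0.001, -1.0]]
contact_force: [0.9, -0.5, -0.2]
finger_gap: 0.085
gripper_force: 0.0
clock: 17.3
tcp_pos: [0.5246, -0.032, 0.251]
tcp_rot: [[0.995, 0.099, 0.0], [0.099, -0.995, 0.002], [0.0, -0.002, -1.0]]
contact_force: [-0.2, 0.8, -1.1]
finger_gap: 0.0851
gripper_force: 0.0
[435.3 232.4] [28.1 28.7] [ 0.4732 -0.252   0.125 ]
[432.6 190. ] [27.6 27.7] [ 0.5692 -0.2472  0.125 ]
[427.  152.5] [27.2 27.3] [ 0.656  -0.2358  0.125 ]
S [245.4 195.7] [32.2 96.2]
S [274.1 173.1] [13.4 28.7]
S [310.  170.3] [13.1 25.7]
S [348.5 170.1] [14.  26.2]
```

View pics/c7.png

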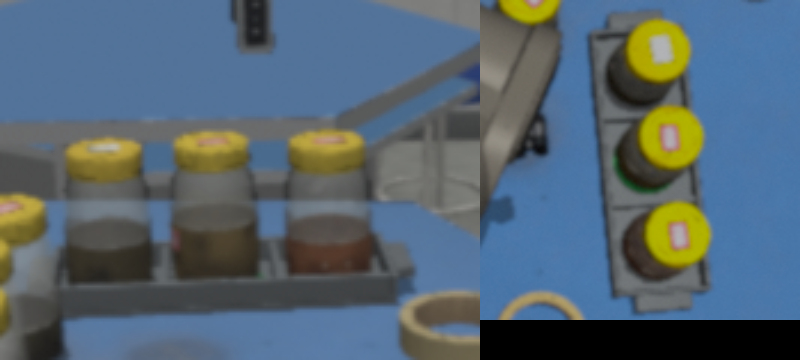

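The loose jar stands upright in the middle place on the green disc, with its lid at top-view pixel (433,190), about 4 mm from the disc centre. That is well inside the 8 mm play. Both neighbouring jars are unmoved at (435,232) and (427,152), and the arm is clear. Handing in.

```bash
python3 -c "
from bench import manip;print(manip.sign_off())"
```

```text
the job is handed in; nothing more can be done
None
```

The job is handed in: the lid was screwed down in the holder until the torque jumped at its stop, and the jar now stands upright on the green disc, about 4 mm off centre, with the neighbouring carrier jars unmoved and the arm clear.

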